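# Set the cutting-length stop by its knurled wheel and slide the wood up to it

### The arm

A 6-joint arm with a two-finger parallel gripper is mounted at the origin on the work surface; the furniture and walls round the work are solid. World frame = base frame: x ahead of the robot, y to its left, z up, the work surface at z = 0. Lengths are in m, angles in rad, forces in N, time in s.
With the tool pointing down it reaches from about 0.35 to 0.875 m from the base axis. Payload 15.5 kg.
Tool frame: the origin (TCP) lies at the very end of the fingers, on their centre line; the grasp point (between the pads) lies 19 mm behind it (ctrl.pinch_z is the distance from the TCP to the grasp point, in m); z points along the fingers, y is the line along which they close (so a half turn about z gives the same grasp; the last joint's range is limited). The gripper opens to 85 mm and grips with 20 to 120 N. Pads are 22 mm wide; open, the fingers measure 114 mm over their backs; the gripper's body (76 mm by 85 mm) begins 54 mm behind the grasp point. The pads swing forward as they close: fully open they stand 13 mm farther back than shut.
Start: joints at [-1.355, 0.494, 1.345, -0, 1.302, -0.096], TCP at [0.191, -0.595, 0.231] pointing down, gripper open.
Joint ranges: [-2.91, 2.91], [-0.82, 2.16], [0.22, 2.67], [-1.22, 4.37], [0.12, 2.79], [-3.08, 3.08]. Speed limits (rad/s): [1.89, 1.89, 2.57, 3.01, 3.01, 3.01].

### API

Orientations are given as a unit quaternion [w, x, y, z].
In Python, from workcell import ctrl, vision, workorder gives the robot as it stands. The module is installed in compiled form; this text tells all that it offers.
- The arm moves only by the tool apply_moves, never from a script. Its argument "series" is a list of rows, each an object of numbers: "dx", "dy", "dz": the shift along the tool's x, y, z in cm; "yaw": the turn about the tool's z in degrees. A call has 1 to 5 rows; each row is the pose to reach, as a shift and turn from the pose commanded when the call began, along the tool's axes at that moment; what a row does not reach only later rows make up. A row lasts 1/12 s, in which the tool goes at most 41.7 mm and 7.16 degrees, less where a joint would pass 70% of its speed; a pose out of reach is approached as far as the arm can. A call with a gripper value outside its range is refused whole. "grip" is the finger opening in cm, from 0 to 8.54, set as the call begins (left out, the last holds). The fingers move at their own pace and stop on an object; "force" is the grip in N (left out, the last holds). Time passes only in rows, so rows that repeat a pose let the fingers close. It gives the time, the measured TCP pose, the force, the opening and the grip force at its end, in the units of the state.
- ctrl.observe(): the state, without advancing time (a new reading comes with each control period).
- vision.get_image(name): name is "scene" or "top" or "wrist"; returns the picture (420x560x3 uint8, blue, green, red); there is no depth.
- vision.camera_info(name): a dict with "fx", "fy", "cx", "cy" (pixels), "extrinsics" (4x4, takes a point from world to camera coordinates). Camera axes: x right, y down, z forward; pixel columns grow to the right and rows downward; lengths in m; the calibration is good to about 2 mm. A picture is of the moment at which its call begins: read the wrist's pose just before it. camera_info takes no time and is no camera call; for the wrist camera it gives the pose at the moment of the call.
- workorder.sign_off(): hands the job in; it is judged then, once.
The state is a dict: "time": time; "qpos": joint angles; "joint_vel": joint speeds; "tau": joint torques, N m; "eef_pos": TCP position; "orientation": TCP orientation; "ft_force": force on the tool from outside, world axes, zero at the start; "ft_torque": the same for the moment, N m; "opening": finger opening in m; "finger_force": force on a finger pad.
Only numpy, scipy, OpenCV 4.12 (cv2) and the standard library are available. Lean on these libraries where they do the work, as an engineer would, in place of code of your own. Each camera call takes 0.05 s, during which the arm holds its last target. There are 200 camera calls.

### The job

Set the length stop of the sawing board for the next cut: with a fingertip, roll its knurled wheel until the stop's steel index point stands opposite the point of the brass rider on the fence rule, moving the stop by the wheel only. Then push the loose length of wood along the fence until its end is square against the stop, ready to saw. Only stroke and push, pick nothing up, and leave the other things on the bench where they are.

Things in the scene. Friction and masses are not known exactly. Their poses are not given: they have to be found in the camera images.
- sawing_board: sawing board fixed to the bench: plywood base 120 x 319 mm, top (deck) 18 mm above the bench. Origin on the bench in the line of the saw slot. y axis along the fence, from stop and wheel (negative y) to the deck's free end (y = +152 mm); x axis across the deck (x = -53 to +67 mm) to the fence, whose front face is the plane x = +30 mm and whose top is 44 mm above the bench, y = -118 to +148 mm
- wheel (a joint): turn in rad of the dark knurled steel wheel, 48 mm across, 16 mm wide. It turns in place. The value grows, and the stop moves to +y of the sawing board (toward the saw slot), when the wheel's top is stroked away from the fence (to -x of the sawing board). 1.91 mm of stop travel a rad (12 mm a turn); 0 = stop fully back, 17.8 = fully forward. Needs about 2 N at the rim; stays where it is left
- wheel_top (a point): fixed point: top of the knurled wheel, middle of its width, 58 mm above the bench; axes as those of the sawing board. The wheel stands upright, half sunk in a slot, its axle parallel to the fence 34 mm above the bench, between two aluminium brackets 34 mm apart over all, whose tops are 16 mm lower than the wheel's
- stop: sliding aluminium stop on the deck, driven by the wheel's screw, 40 mm wide across, 38 mm long, 30 mm high with its index plate. Origin on the deck under the middle of its nose face, which looks to +y of the sawing board; axes as those of the sawing board. Its friction holds it against about 20 N of push
- stop_nose (a point): middle of the stop's flat nose face, 12 mm above the deck, which the wood's end shall meet
- index_point (a point): tip of the steel index point on the stop's plate, over the fence rule, pointing to +x of the sawing board; moves with the stop
- rider: small brass rider clamped on the fence, 14 mm wide, with a point toward the stop's index point; it is fixed. Origin on the fence top under the tip of its point; axes as those of the sawing board. The index point stands opposite it when both have the same y in the frame of the sawing board (the tips are then about 1 mm apart)
- rider_point (a point): tip of the brass rider's point, the setting wanted
- workpiece: loose light-wood batten, 45 x 150 x 34 mm (x, y, z), about 0.1 kg, lying on the deck along the fence, its side 1 to 2 mm off the fence and its near end 50 to 75 mm short of the stop. Origin under its centre; its y axis runs along its length, its ends 75 mm from the origin
- spare_piece: bystander: dark wood offcut 60 x 120 x 20 mm lying on the bench, origin under its centre
- tape_measure: bystander: yellow pocket tape measure, 68 x 84 x 37 mm, origin under its centre
- solder_spool: bystander: grey spool standing on end, 52 mm across, 44 mm high, origin under its centre
There are look-alikes about, which are no part of the job. Leave any turquoise look-alike of the workpiece alone.

How it is judged:
On the way, in this order (a step that is already met when the one before it is completed fails the run):
1. the stop stands at the rider's mark (index point within 2 mm of the rider's point along the fence), and the wheel is at rest (y of index_point in the frame of rider between -0.002 and 0.002 m and velocity of joint wheel between -0.1 and 0.1 rad/s), for 0.3 s.
2. the wood's end is against the stop (within 2 mm) (y of workpiece in the frame of stop_nose below 0.077 m), for 0.2 s.
At the end, for the whole second after the job is handed in: The stop's index point is within 2 mm of the rider's point along the fence; the wood lies flat on the deck, its end within 2 mm of the stop's nose, its side within 4 mm of the fence and parallel to it within 0.05 rad, and all is at rest (y of index_point in the frame of rider between -0.002 and 0.002 m and y of workpiece in the frame of stop_nose between 0.0735 and 0.077 m and x of workpiece in the frame of sawing_board above 0.0035 m and z of workpiece in the frame of sawing_board below 0.021 m and angle between the y axis of workpiece and the y axis of sawing_board, either way round below 0.05 rad and angle between workpiece's own z axis and vertical below 0.05 rad and linear speed of workpiece below 0.01 m/s and linear speed of stop below 0.005 m/s); the robot touches nothing.
It fails at once if the wood is lifted off the deck (more than 8 mm) (z of workpiece in the frame of sawing_board above 0.026 m).
It fails at once if the robot shoves the stop itself instead of using the wheel (more than 3 N) (contact force between any of the fingers, the arm and stop above 3 N).
It fails at once if a bystander is moved (more than 15 mm) (distance of any of spare_piece, tape_measure, solder_spool from where it was at the start of the episode above 0.015 m).
It also fails if it takes over 67 s, if anything falls off the work surface, if the arm or the gripper's body presses on something with over 40 N, if the wrist force passes 120 N, or if a joint passes its speed limit or range.

## Working session

There is one attempt and no reset: what is moved stays moved. The work goes in short steps, Python scripts to look and compute and a tool call to move; the robot and the scene stay as the last step left them, time stands still between calls to the robot, and variables do not carry over. Pictures are saved under pics/ and viewed, at most 10 in all, crops included, and the job is handed in when it is done.

Besides the shell and the picture viewer there is one more tool, called as name([rows], argument=value, ...), one row to a line, values as JSON. apply_moves: Moves the arm, as the interface text tells. Its arguments: {"type":"object","properties":{"series":{"type":"array"},"grip":{"type":"number"},"force":{"type":"number"}},"required":["series"]}

```bash
mkdir -p pics; cat > h.py <<'E'
import numpy as np, cv2
from workcell import ctrl, vision, workorder
def ray(name,px,z,ci=None):
    c=ci or vision.camera_info(name); E=np.array(c["extrinsics"]); R=E[:3,:3]; t=E[:3,3]
    o=-R.T@t; d=R.T@np.array([(px[0]-c["cx"])/c["fx"],(px[1]-c["cy"])/c["fy"],1])
    return o+d*(z-o[2])/d[2]
def proj(name,p,ci=None):
    c=ci or vision.camera_info(name); E=np.array(c["extrinsics"]); q=E[:3,:3]@np.array(p)+E[:3,3]
    return np.array([c["fx"]*q[0]/q[2]+c["cx"],c["fy"]*q[1]/q[2]+c["cy"]])
E
python3 - <<'E'
from h import *
s=ctrl.observe(); print(s["time"],s["eef_pos"],s["orientation"],s["opening"])
a=vision.get_image("scene");b=vision.get_image("top")
cv2.imwrite("pics/s.png",a);cv2.imwrite("pics/t.png",b)
for n in("scene","top"):
    c=vision.camera_info(n);E=np.array(c["extrinsics"]);print(n,c["fx"],(-E[:3,:3].T@E[:3,3]).round(3),E[2,:3].round(2))
E
```

```text
0.0 [ 0.19107955 -0.59468874  0.23068432] [-6.30515192e-04  9.87947043e-01  1.54790962e-01 -3.02001999e-05] 0.08561316510921231
scene 541.4248327392254 [-0.145  0.454  0.912] [ 0.59 -0.39 -0.71]
top 482.26783786100464 [ 0.456 -0.002  0.928] [ 0.14 -0.01 -0.99]
```

View pics/s.png

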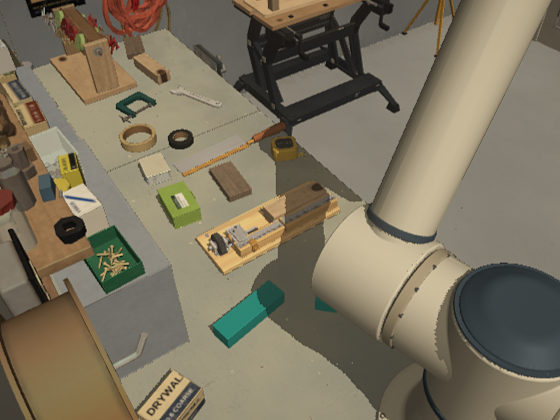

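View pics/t.png

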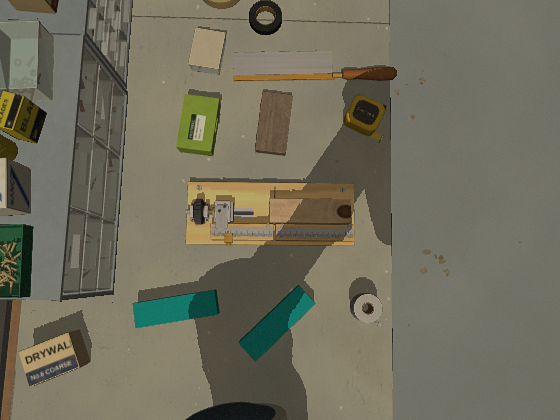

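The scene shows the board at about (190–340, 190–270). In the top view it spans (187–354, 182–245), with the wheel at (199,211), the stop at (222,213), the rider at (228,238) and the batten at (270–352, 211). The fence is on the robot's side.

```bash
python3 - <<'E'
from h import *
b=cv2.imread("pics/t.png")
cv2.imwrite("pics/tc.png",cv2.resize(b[175:250,180:360],None,fx=4.4,fy=4.4,interpolation=cv2.INTER_CUBIC))
hsv=cv2.cvtColor(b,cv2.COLOR_BGR2HSV)
m=cv2.inRange(hsv,(10,70,60),(28,255,255)); m[:175]=0;m[252:]=0;m[:,:180]=0;m[:,362:]=0
pts=cv2.findNonZero(cv2.morphologyEx(m,cv2.MORPH_OPEN,np.ones((2,2))))
r=cv2.minAreaRect(pts);print(r)
for p in cv2.boxPoints(r): print(p,ray("top",p,.018).round(4))
E
```

```text
((268.952880859375, 214.49002075195312), (173.4898681640625, 64.94039154052734), 1.3558599948883057)
[181.46393 244.89856] [0.5081 0.1653 0.018 ]
[183.00055 179.97635] [0.6323 0.1691 0.018 ]
[356.44183 184.08148] [ 0.6338 -0.164   0.018 ]
[354.9052 249.0037] [ 0.5091 -0.1613  0.018 ]
```

View pics/tc.png

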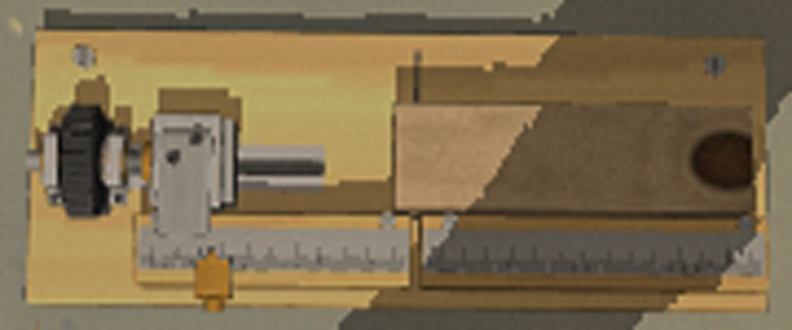

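The crop shows the wheel centre at crop (82,160), the rider at (213,255) with its tip near y≈245, the batten's near end at x≈396 and far end at x≈756, and the saw slot at x≈416.

```bash
cat >> h.py <<'E'
def c2(p): return (p[0]/4.4+180-.4,p[1]/4.4+175-.4)
def tool():
    from scipy.spatial.transform import Rotation as Ro
    s=ctrl.observe(); q=s["orientation"]; return np.array(s["eef_pos"]),Ro.from_quat([q[1],q[2],q[3],q[0]]).as_matrix()
def shift(target):
    p,R=tool(); return (R.T@(np.array(target)-p)*100).round(2)
E
python3 - <<'E'
from h import *
for n,p,z in [("TL",(37,30),.018),("TR",(765,38),.018),("BL",(27,302),.018),("BR",(768,308),.018),("wheel",(82,160),.056),("slotdeck",(418,75),.018),("slotfence",(414,260),.044),("wpnear_t",(396,103),.052),("wpnear_b",(394,212),.052),("wpfar_t",(756,105),.052),("wpfar_b",(756,213),.052),("rider",(212,252),.048),("nose_t",(234,122),.042),("nose_b",(234,208),.042)]:
    print(n,ray("top",c2(p),z).round(4))
p,R=tool();print(R.round(3)); print(shift([.57,.10,.22]))
E=np.array(vision.camera_info("wrist")["extrinsics"]);print((R.T@(-E[:3,:3].T@E[:3,3]-p)).round(3),(E[:3,:3]@R).round(2))
E
```

```text
TL [0.6297 0.1594 0.018 ]
TR [ 0.6353 -0.1582  0.018 ]
BL [0.5114 0.1575 0.018 ]
BR [ 0.5174 -0.1599  0.018 ]
wheel [0.5683 0.1312 0.056 ]
slotdeck [ 0.6146 -0.007   0.018 ]
slotfence [ 0.5317 -0.0073  0.044 ]
wpnear_t [0.5965 0.0021 0.052 ]
wpnear_b [0.5507 0.0016 0.052 ]
wpfar_t [ 0.5999 -0.1487  0.052 ]
wpfar_b [ 0.5544 -0.1489  0.052 ]
rider [0.5324 0.0767 0.048 ]
nose_t [0.5881 0.0702 0.042 ]
nose_b [0.5516 0.0688 0.042 ]
[[ 0.952  0.306 -0.   ]
 [ 0.306 -0.952  0.001]
 [ 0.    -0.001 -1.   ]]
[ 57.32 -54.56   1.14]
[ 0.071  0.    -0.143] [[-0.    1.   -0.  ]
 [-0.96 -0.   -0.28]
 [-0.28  0.    0.96]]
```

apply_moves([
  {"dx": 50.4,"dy": -55.8},
  {"dx": 50.4,"dy": -55.8},
  {"dx": 50.4,"dy": -55.8},
  {"dx": 50.4,"dy": -55.8},
  {"dx": 50.4,"dy": -55.8},
], grip=0)

```text
invalid input at $.series[0]: expected keys dx, dy, dz, yaw
```

```bash
python3 -c "
from h import *
print(shift([.50,.09,.20]),tool())"
```

```text
[ 50.35 -55.74   3.14] (array([ 0.19106382, -0.59474448,  0.2307623 ]), array([[ 9.52090138e-01,  3.05817448e-01, -2.38480211e-04],
       [ 3.05817526e-01, -9.52089552e-01,  1.06126278e-03],
       [ 9.74981588e-05, -1.08334926e-03, -9.99999408e-01]]))
```

apply_moves([
  {"dx": 50.4,"dy": -55.8,"dz": 0,"yaw": 0},
  {"dx": 50.4,"dy": -55.8,"dz": 0,"yaw": 0},
  {"dx": 50.4,"dy": -55.8,"dz": 0,"yaw": 0},
  {"dx": 50.4,"dy": -55.8,"dz": 0,"yaw": 0},
  {"dx": 50.4,"dy": -55.8,"dz": 0,"yaw": 0},
], grip=0)

```text
time: 0.52
eef_pos: [0.277, -0.4032, 0.231]
orientation: [-0.0, 0.988, 0.154, -0.0]
ft_force: [1.3, -0.1, 0.3]
opening: 0.0256
finger_force: 0.0
```

```bash
python3 -c "
from h import *
print(shift([.50,.09,.20]),tool())"
```

```text
[ 36.29 -40.15   3.12] (array([ 0.27697785, -0.40315519,  0.23100391]), array([[ 9.52273371e-01,  3.05246443e-01, -1.91920177e-04],
       [ 3.05246502e-01, -9.52273228e-01,  5.20986180e-04],
       [-2.37312688e-05, -5.54704228e-04, -9.99999846e-01]]))
```

apply_moves([
  {"dx": 36,"dy": -40,"dz": 3,"yaw": 0},
  {"dx": 36,"dy": -40,"dz": 3,"yaw": 0},
  {"dx": 36,"dy": -40,"dz": 3,"yaw": 0},
  {"dx": 36,"dy": -40,"dz": 3,"yaw": 0},
  {"dx": 36,"dy": -40,"dz": 3,"yaw": 0},
])

```text
time: 0.93
eef_pos: [0.3622, -0.2135, 0.2196]
orientation: [-0.0, 0.988, 0.155, 0.0]
ft_force: [2.0, -0.4, 0.5]
opening: -0.0002
finger_force: 0.0
```

apply_moves([
  {"dx": 22,"dy": -25,"dz": 2,"yaw": 5.6},
  {"dx": 22,"dy": -25,"dz": 2,"yaw": 11.2},
  {"dx": 22,"dy": -25,"dz": 2,"yaw": 16.5},
  {"dx": 22,"dy": -25,"dz": 2,"yaw": 16.5},
  {"dx": 22,"dy": -25,"dz": 2,"yaw": 16.5},
])

```text
time: 1.35
eef_pos: [0.4388, -0.0389, 0.2081]
orientation: [0.0, 1.0, 0.01, 0.0]
ft_force: [0.6, -0.9, 0.2]
opening: -0.0
finger_force: 0.0
```

```bash
python3 -c "
from h import *
print(shift([.50,.09,.20]),tool())"
```

```text
[  6.38 -12.76   0.81] (array([ 0.43882643, -0.03887324,  0.20813429]), array([[ 9.99790760e-01,  2.04556638e-02,  4.69635499e-05],
       [ 2.04556675e-02, -9.99790758e-01, -8.02136696e-05],
       [ 4.53128992e-05,  8.11575565e-05, -9.99999996e-01]]))
```

apply_moves([
  {"dx": 6.4,"dy": -12.8,"dz": 3.8,"yaw": 0},
  {"dx": 6.4,"dy": -12.8,"dz": 3.8,"yaw": 0},
  {"dx": 6.4,"dy": -12.8,"dz": 3.8,"yaw": 0},
  {"dx": 6.4,"dy": -12.8,"dz": 3.8,"yaw": 0},
  {"dx": 6.4,"dy": -12.8,"dz": 3.8,"yaw": 0},
])

```text
time: 1.77
eef_pos: [0.5006, 0.0924, 0.1688]
orientation: [-0.0, 1.0, 0.013, -0.0]
ft_force: [-1.6, -0.3, -0.2]
opening: 0.0004
finger_force: 0.0
```

```bash
python3 - <<'E'
from h import *
p,R=tool();print(p,R[:2,0])
c=vision.camera_info("wrist");np.save("c1.npy",c,allow_pickle=True)
cv2.imwrite("pics/w1.png",vision.get_image("wrist"))
E
```

```text
[0.50057144 0.09237676 0.16878449] [0.99965997 0.02605882]
```

View pics/w1.png

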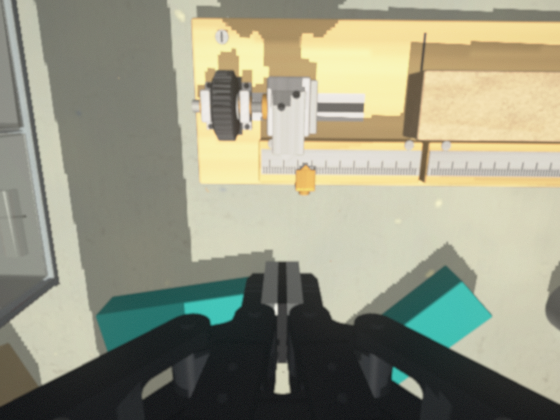

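The wrist view has the wheel at (225,105), the stop at (290,108), the rider at (305,178) and the batten's near end at x≈422. The index tip needs an enlargement.

```bash
python3 - <<'E'
from h import *
b=cv2.imread("pics/w1.png")
cv2.imwrite("pics/w1c.png",cv2.resize(b[70:200,250:370],None,fx=4.6,fy=4.6,interpolation=cv2.INTER_CUBIC))
E
```

```text
(no output)
```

View pics/w1c.png

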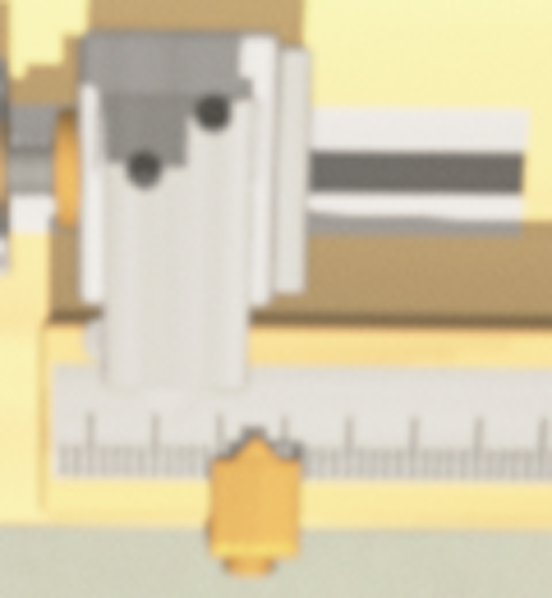

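The rider's tip is at crop (256,432). The index plate spans x 103–247, and the index tip on it is washed out, so I'll stretch the contrast.

```bash
python3 - <<'E'
from h import *
b=cv2.imread("pics/w1.png")
c=b[145:175,262:322].astype(float)
g=np.clip((c-c.min((0,1)))/(c.max((0,1))-c.min((0,1))),0,1)**2.5
g=np.clip((c-150)/100,0,1)
cv2.imwrite("pics/w1d.png",cv2.resize((g*255).astype(np.uint8),None,fx=12,fy=12,interpolation=cv2.INTER_NEAREST))
E
```

```text
(no output)
```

View pics/w1d.png

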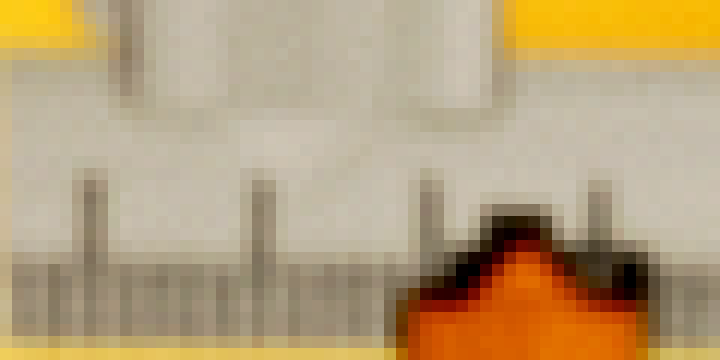

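```bash
python3 - <<'E'
from h import *
c=np.load("c1.npy",allow_pickle=True).item()
for n,p,z in [("wheel",(225,105),.056),("idx",(287.8,160),.048),("rid",(305.8,164),.047),("nose",(316,100),.04),("wp_t",(424,70),.052),("wp_b",(419,140),.052)]:print(n,ray("",p,z,c).round(4))
print(shift([.562,.130,.075]),c["fx"])
b=cv2.imread("pics/w1.png");h=cv2.cvtColor(b,cv2.COLOR_BGR2HSV)
m=((h[...,2]<75)).astype(np.uint8);m[:60]=0;m[150:]=0;m[:,:200]=0;m[:,250:]=0
x,y,w,hh=cv2.boundingRect(cv2.morphologyEx(m,cv2.MORPH_OPEN,np.ones((5,5))));print(x,y,w,hh)
print(ray("",(x+w/2,y+hh/2),.045,c))
E
```

```text
wheel [0.5709 0.1309 0.056 ]
idx [0.5349 0.0887 0.048 ]
rid [0.5323 0.0759 0.047 ]
nose [0.5758 0.0703 0.04  ]
wp_t [0.5959 0.0024 0.052 ]
wp_b [ 0.5513 -0.      0.052 ]
[ 6.34 -3.78  9.42] 375.47542469402265
232 78 7 16
[0.58332199 0.12527475 0.045     ]
```

apply_moves([
  {"dx": 5.8,"dy": -3.7,"dz": 3,"yaw": 0},
  {"dx": 5.8,"dy": -3.7,"dz": 6,"yaw": 0},
  {"dx": 5.8,"dy": -3.7,"dz": 9.5,"yaw": 0},
  {"dx": 5.8,"dy": -3.7,"dz": 10.5,"yaw": 0},
  {"dx": 5.8,"dy": -3.7,"dz": 10.5,"yaw": 0},
])

```text
time: 2.23
eef_pos: [0.5546, 0.126, 0.062]
orientation: [0.0, 1.0, 0.011, -0.003]
ft_force: [-1.3, 0.7, 0.3]
opening: 0.0005
finger_force: 0.0
```

```bash
python3 - <<'E'
from h import *
p,R=tool();print(p,R[:2,0],shift([.559,.131,.060]))
cv2.imwrite("pics/w2.png",vision.get_image("wrist"))
E
```

```text
[0.5546488  0.12598725 0.06200753] [0.99973089 0.02240873] [ 0.45 -0.49  0.2 ]
```

View pics/w2.png

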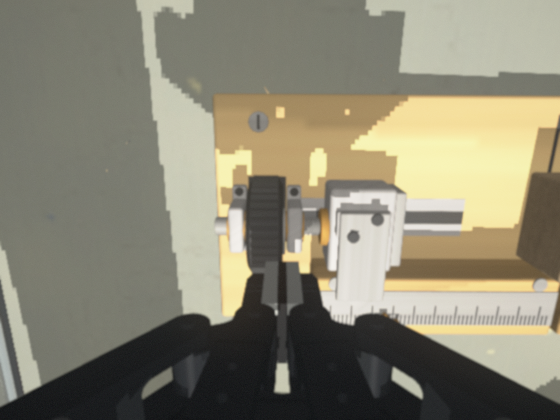

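The finger tip sits just fence-side of the wheel. The wheel's middle column is about 266, the finger's 282, and the stop's nose about 402.

apply_moves([
  {"dx": 0.2,"dy": -0.5,"dz": 0.2,"yaw": 0},
  {"dx": 0.4,"dy": -0.5,"dz": 0.5,"yaw": 0},
  {"dx": 0.4,"dy": -0.5,"dz": 0.5,"yaw": 0},
  {"dx": 0.9,"dy": -0.5,"dz": 0.5,"yaw": 0},
  {"dx": 1.4,"dy": -0.5,"dz": 0.5,"yaw": 0},
])

```text
time: 2.7
eef_pos: [0.5713, 0.1323, 0.0611]
orientation: [-0.0, 1.0, 0.011, 0.001]
ft_force: [0.5, 0.3, -1.2]
opening: -0.0003
finger_force: 0.0
```

apply_moves([
  {"dx": 0,"dy": 0,"dz": 0.1,"yaw": 0},
  {"dx": 0,"dy": 0,"dz": 0.2,"yaw": 0},
  {"dx": 0,"dy": 0,"dz": 0.3,"yaw": 0},
  {"dx": 0,"dy": 0,"dz": 0.3,"yaw": 0},
])

```text
time: 3.03
eef_pos: [0.5711, 0.1324, 0.0578]
orientation: [-0.0, 1.0, 0.011, 0.001]
ft_force: [0.2, -0.2, 9.9]
opening: -0.0
finger_force: 5.1
```

apply_moves([
  {"dx": 0.4,"dy": 0,"dz": 0,"yaw": 0},
  {"dx": 0.8,"dy": 0,"dz": 0,"yaw": 0},
  {"dx": 1.2,"dy": 0,"dz": 0,"yaw": 0},
  {"dx": 1.2,"dy": 0,"dz": 0,"yaw": 0},
  {"dx": 1.2,"dy": 0,"dz": -0.8,"yaw": 0},
])

```text
time: 3.45
eef_pos: [0.5818, 0.1325, 0.0642]
orientation: [0.0, 1.0, 0.011, -0.001]
ft_force: [-0.9, 0.3, -0.2]
opening: 0.0003
finger_force: 0.0
```

```bash
cat >> h.py <<'E'
def stop_look():
    c=vision.camera_info("wrist"); p,R=tool(); im=vision.get_image("wrist")
    # nose-side edge of the stop: last bright-grey column on rows through stop body
    return p,im,c
E
python3 - <<'E'
from h import *
p,im,c=stop_look();print(p);cv2.imwrite("pics/w3.png",im)
a=cv2.imread("pics/w2.png")
cv2.imwrite("pics/w3v.png",np.vstack([a[150:350,200:560],im[150:350,200:560]]))
E
```

```text
[0.5817734  0.13251058 0.06420211]
```

View pics/w3v.png

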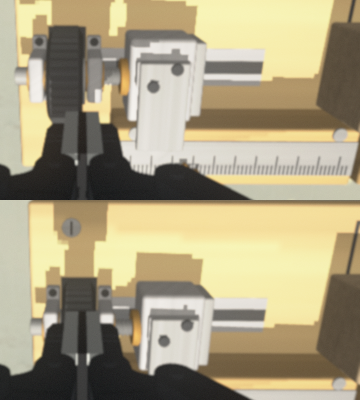

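Upper is before, lower after. The stop's two screw dots moved from (377,219)/(353,236) to about (387,275)/(364,290) in the wrist frame. I'll convert those to world coordinates.

```bash
cat >> h.py <<'E'
DOT=np.array([.5705,.0875,.048])
def dots(im,c,y0=.0875,verbose=False):
    """world pos of the plate's two dark screws"""
    u,v=proj("",[DOT[0],y0,.048],c).astype(int); r=45
    g=cv2.cvtColor(im,cv2.COLOR_BGR2GRAY); x0,yy0=max(u-r,0),max(v-r,0); w=g[yy0:v+r,x0:u+r]
    n,l,st,ce=cv2.connectedComponentsWithStats((w<90).astype(np.uint8))
    out=[]
    for i in range(1,n):
        if 30<st[i][4]<260 and st[i][2]<20 and st[i][3]<20: out.append(ray("",(ce[i][0]+x0,ce[i][1]+yy0),.048,c).round(4))
    return out
E
python3 - <<'E'
from h import *
c1=np.load("c1.npy",allow_pickle=True).item()
print("w1",dots(cv2.imread("pics/w1.png"),c1), [ray("",p,.048,c1).round(4) for p in ((296.1,94.6),(281.3,106.6))])
c=vision.camera_info("wrist")
im=cv2.imread("pics/w3.png");print("w3",dots(im,c),[ray("",p,.048,c).round(4) for p in ((387,275),(364,290))])
E
```

```text
w1 [] [array([0.5787, 0.0845, 0.048 ]), array([0.5708, 0.0942, 0.048 ])]
w3 [] [array([0.5783, 0.0831, 0.048 ]), array([0.5704, 0.0932, 0.048 ])]
```

apply_moves([
  {"dx": -2.7,"dy": 0.1,"dz": 0,"yaw": 0},
  {"dx": -2.7,"dy": 0.1,"dz": 0.4,"yaw": 0},
  {"dx": -2.7,"dy": 0.1,"dz": 0.8,"yaw": 0},
  {"dx": -2.2,"dy": 0.1,"dz": 0.8,"yaw": 0},
  {"dx": -1.6,"dy": 0.1,"dz": 0.8,"yaw": 0},
])

```text
time: 3.92
eef_pos: [0.5671, 0.1313, 0.0579]
orientation: [0.0, 1.0, 0.012, 0.0]
ft_force: [-2.2, -1.8, 7.5]
opening: 0.0001
finger_force: 4.0
```

apply_moves([
  {"dx": 0.6,"dy": 0,"dz": 0,"yaw": 0},
  {"dx": 1.2,"dy": 0,"dz": 0,"yaw": 0},
  {"dx": 1.7,"dy": 0,"dz": 0,"yaw": 0},
  {"dx": 1.7,"dy": 0,"dz": 0,"yaw": 0},
  {"dx": 1.7,"dy": 0,"dz": -0.8,"yaw": 0},
])

```text
time: 4.33
eef_pos: [0.5833, 0.1316, 0.0642]
orientation: [0.0, 1.0, 0.011, -0.001]
ft_force: [-0.5, 0.6, -1.4]
opening: -0.0002
finger_force: 0.0
```

```bash
python3 - <<'E'
from h import *
c=vision.camera_info("wrist");p,R=tool();im=vision.get_image("wrist");print(p,R[:2,0])
cv2.imwrite("pics/w4.png",im)
np.save("c4.npy",c,allow_pickle=True)
for n,f,cc in(("w1","w1",np.load("c1.npy",allow_pickle=True).item()),("w4","w4",c)):
    g=cv2.cvtColor(cv2.imread(f"pics/{f}.png"),cv2.COLOR_BGR2GRAY); u,v=proj("",[.5745,.087,.048],cc).astype(int)
    w=g[v-40:v+40,u-40:u+40]
    for th in(70,100,130):
        k,l,st,ce=cv2.connectedComponentsWithStats((w<th).astype(np.uint8)); print(n,th,[(s[4],s[2],s[3],ray("",ce[i]+[u-40,v-40],.048,cc).round(4)[:2]) for i,s in enumerate(st) if 8<s[4]<300])
E
```

```text
[0.58326871 0.13155641 0.06420388] [0.99974164 0.02264755]
w1 70 []
w1 100 [(np.int32(29), np.int32(6), np.int32(6), array([0.5794, 0.0847])), (np.int32(20), np.int32(5), np.int32(4), array([0.5715, 0.0944]))]
w1 130 [(np.int32(49), np.int32(8), np.int32(8), array([0.5795, 0.0847])), (np.int32(45), np.int32(7), np.int32(8), array([0.5715, 0.0944])), (np.int32(98), np.int32(14), np.int32(7), array([0.5713, 0.065 ])), (np.int32(15), np.int32(8), np.int32(2), array([0.5494, 0.1047])), (np.int32(55), np.int32(27), np.int32(3), array([0.5503, 0.0682]))]
w4 70 [(np.int32(21), np.int32(10), np.int32(4), array([0.5543, 0.1031]))]
w4 100 [(np.int32(118), np.int32(8), np.int32(23), array([0.5888, 0.105 ])), (np.int32(26), np.int32(8), np.int32(6), array([0.5804, 0.0821])), (np.int32(17), np.int32(7), np.int32(5), array([0.5718, 0.0922])), (np.int32(113), np.int32(15), np.int32(25), array([0.5596, 0.1038]))]
w4 130 [(np.int32(299), np.int32(48), np.int32(16), array([0.5813, 0.0859])), (np.int32(84), np.int32(11), np.int32(10), array([0.5704, 0.0916])), (np.int32(155), np.int32(16), np.int32(27), array([0.5601, 0.1036]))]
```

apply_moves([
  {"dx": -3.0,"dy": 0,"dz": 0,"yaw": 0},
  {"dx": -3.0,"dy": 0,"dz": 0.4,"yaw": 0},
  {"dx": -3.0,"dy": 0,"dz": 0.9,"yaw": 0},
  {"dx": -2.4,"dy": 0,"dz": 0.9,"yaw": 0},
  {"dx": -1.7,"dy": 0,"dz": 0.9,"yaw": 0},
])

```text
time: 4.8
eef_pos: [0.5672, 0.1314, 0.0576]
orientation: [-0.0, 1.0, 0.012, 0.0]
ft_force: [-3.2, -3.3, 23.9]
opening: -0.0003
finger_force: 11.4
```

apply_moves([
  {"dx": 0.6,"dy": 0,"dz": 0,"yaw": 0},
  {"dx": 1.2,"dy": 0,"dz": 0,"yaw": 0},
  {"dx": 1.7,"dy": 0,"dz": 0,"yaw": 0},
  {"dx": 1.7,"dy": 0,"dz": 0,"yaw": 0},
  {"dx": 1.7,"dy": 0,"dz": -0.8,"yaw": 0},
])

```text
time: 5.22
eef_pos: [0.5835, 0.1316, 0.0633]
orientation: [0.0, 1.0, 0.011, -0.001]
ft_force: [-1.3, -0.3, -0.4]
opening: 0.0001
finger_force: 0.0
```

apply_moves([
  {"dx": -3.0,"dy": 0,"dz": 0,"yaw": 0},
  {"dx": -3.0,"dy": 0,"dz": 0.4,"yaw": 0},
  {"dx": -3.0,"dy": 0,"dz": 0.8,"yaw": 0},
  {"dx": -2.4,"dy": 0,"dz": 0.8,"yaw": 0},
  {"dx": -1.7,"dy": 0,"dz": 0.8,"yaw": 0},
])

```text
time: 5.63
eef_pos: [0.5672, 0.1313, 0.0576]
orientation: [0.0, 1.0, 0.012, 0.0]
ft_force: [-1.7, -2.8, 23.9]
opening: 0.0
finger_force: 11.4
```

apply_moves([
  {"dx": 0.6,"dy": 0,"dz": 0,"yaw": 0},
  {"dx": 1.2,"dy": 0,"dz": 0,"yaw": 0},
  {"dx": 1.7,"dy": 0,"dz": 0,"yaw": 0},
  {"dx": 1.7,"dy": 0,"dz": 0,"yaw": 0},
  {"dx": 1.7,"dy": 0,"dz": -0.8,"yaw": 0},
])

```text
time: 6.05
eef_pos: [0.5835, 0.1316, 0.0633]
orientation: [0.0, 1.0, 0.011, -0.001]
ft_force: [-0.9, -0.6, -0.3]
opening: 0.0002
finger_force: 0.0
```

```bash
cat > look.py <<'E'
from h import *
import sys
c=vision.camera_info("wrist");p,R=tool();im=vision.get_image("wrist");print(ctrl.observe()["time"],p.round(4))
cv2.imwrite(f"pics/{sys.argv[1]}.png",im);np.save(sys.argv[1]+".npy",c,allow_pickle=True)
g=cv2.cvtColor(im,cv2.COLOR_BGR2GRAY)
u,v=proj("",[.5745,float(sys.argv[2]),.048],c).astype(int); r=45;w=g[v-r:v+r,u-r:u+r]
k,l,st,ce=cv2.connectedComponentsWithStats((w<100).astype(np.uint8))
print([(int(s[4]),ray("",ce[i]+[u-r,v-r],.048,c).round(4)[:2]) for i,s in enumerate(st) if 8<s[4]<80])
E
python3 look.py w5 .080
```

```text
6.1 [0.5835 0.1316 0.0633]
[(25, array([0.5806, 0.077 ])), (15, array([0.5719, 0.0867]))]
```

apply_moves([
  {"dx": -3.0,"dy": 0,"dz": 0,"yaw": 0},
  {"dx": -3.0,"dy": 0,"dz": 0.4,"yaw": 0},
  {"dx": -3.0,"dy": 0,"dz": 0.8,"yaw": 0},
  {"dx": -2.4,"dy": 0,"dz": 0.8,"yaw": 0},
  {"dx": -1.7,"dy": 0,"dz": 0.8,"yaw": 0},
])

```text
time: 6.52
eef_pos: [0.5672, 0.1313, 0.0576]
orientation: [0.0, 1.0, 0.012, 0.0]
ft_force: [-2.0, -2.1, 22.7]
opening: 0.0001
finger_force: 11.3
```

apply_moves([
  {"dx": 0.6,"dy": 0,"dz": 0,"yaw": 0},
  {"dx": 1.2,"dy": 0,"dz": 0,"yaw": 0},
  {"dx": 1.7,"dy": 0,"dz": 0,"yaw": 0},
  {"dx": 1.7,"dy": 0,"dz": 0,"yaw": 0},
  {"dx": 1.7,"dy": 0,"dz": -0.8,"yaw": 0},
])

```text
time: 6.93
eef_pos: [0.5835, 0.1316, 0.0633]
orientation: [0.0, 1.0, 0.011, -0.001]
ft_force: [-1.3, 0.7, -0.4]
opening: 0.0
finger_force: 0.0
```

```bash
python3 look.py w6 .079
```

```text
6.9833 [0.5835 0.1316 0.0633]
[(23, array([0.5806, 0.0746])), (13, array([0.5719, 0.0996])), (18, array([0.5719, 0.0844]))]
```

apply_moves([
  {"dx": -1,"dy": 0.5,"dz": -4,"yaw": 0},
  {"dx": -10.5,"dy": 5.2,"dz": -7.7,"yaw": 0},
  {"dx": -10.5,"dy": 5.2,"dz": -7.7,"yaw": 0},
  {"dx": -10.5,"dy": 5.2,"dz": -7.7,"yaw": 0},
  {"dx": -10.5,"dy": 5.2,"dz": -7.7,"yaw": 0},
])

```text
time: 7.4
eef_pos: [0.4752, 0.0758, 0.1429]
orientation: [0.0, 1.0, 0.011, -0.001]
ft_force: [1.2, 0.9, -0.4]
opening: -0.0001
finger_force: 0.0
```

```bash
python3 look.py w7 .077; python3 - <<'E'
from h import *
c=np.load("w7.npy",allow_pickle=True).item();b=cv2.imread("pics/w7.png")
u,v=proj("",[.534,.077,.047],c).astype(int);print(u,v)
k=b[v-25:v+25,u-33:u+33].astype(float);g=np.clip((k-130)/120,0,1)
cv2.imwrite("pics/w7d.png",cv2.resize((g*255).astype(np.uint8),None,fx=12,fy=12,interpolation=cv2.INTER_CUBIC))
E
```

```text
7.45 [0.4752 0.0758 0.1429]
[(59, array([0.5796, 0.0742])), (61, array([0.5715, 0.0841])), (19, array([0.5671, 0.101 ]))]
281 125
```

View pics/w7d.png

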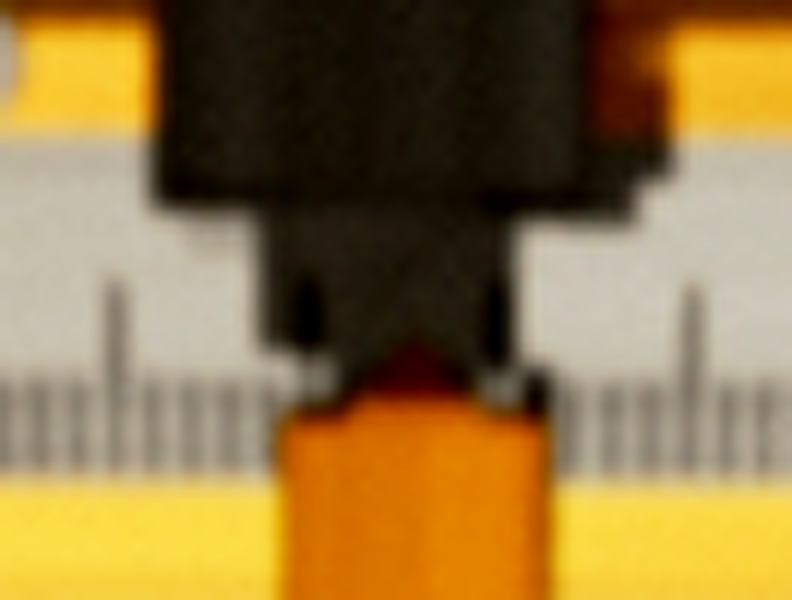

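The shadow now lies here. The rider's tip is at crop x≈418 and the plate spans 160–590, centre 375. I'll stretch the dark range to see the index tip.

```bash
python3 - <<'E'
from h import *
b=cv2.imread("pics/w7.png");u,v=281,125
k=b[v-15:v+15,u-25:u+30].astype(float);g=np.clip((k-k[5:].min())/(150-k[5:].min()),0,1)
cv2.imwrite("pics/w7e.png",cv2.resize((g*255).astype(np.uint8),None,fx=14,fy=14,interpolation=cv2.INTER_NEAREST))
E
```

```text
(no output)
```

View pics/w7e.png

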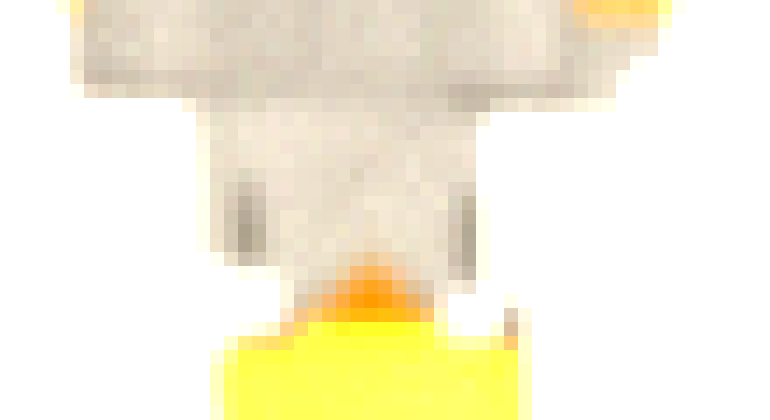

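Same view in the dark range: rider tip at x≈372/14, plate 84–560 (centre 322), and only a faint index edge. I'll read the numbers from the sunlit frame w1.

```bash
python3 - <<'E'
from h import *
g=cv2.imread("pics/w1.png").astype(float).sum(2)/3
print("cols 274..302");
for r in range(152,164): print(r,g[r,274:303].round().astype(int))
g=cv2.imread("pics/w7.png").astype(float).sum(2)/3
for r in range(115,133): print(r,g[r,270:296].round().astype(int))
E
```

```text
cols 274..302
152 [215 219 221 222 223 221 221 217 218 218 217 217 217 217 219 220 219 220
 221 219 219 218 220 220 222 224 225 224 218]
153 [215 218 218 220 221 219 218 217 219 218 218 218 217 218 219 220 220 221
 222 218 219 217 216 218 220 222 223 222 219]
154 [215 217 217 218 217 218 219 220 220 221 222 221 221 221 221 220 221 221
 220 219 218 216 216 215 215 216 216 217 214]
155 [219 218 218 218 217 219 220 222 224 224 224 224 224 224 224 224 222 221
 221 220 220 219 218 216 214 215 216 216 217]
156 [221 221 221 219 220 220 221 222 225 225 226 226 225 225 225 224 222 222
 222 221 220 220 219 220 219 219 220 220 222]
157 [221 223 221 222 222 223 223 223 225 225 226 226 226 224 224 223 223 222
 220 222 222 222 223 223 222 223 223 222 222]
158 [223 222 221 222 222 222 223 222 224 223 224 225 225 225 223 223 221 220
 222 223 223 222 222 221 223 223 223 223 223]
159 [221 221 221 222 222 222 222 223 219 216 220 223 223 224 221 221 220 221
 223 223 224 223 221 214 218 222 224 224 224]
160 [223 222 223 223 223 223 223 222 217 207 210 220 224 222 221 221 222 222
 223 224 224 223 217 207 
[... 1687 characters left out ...]

 132 123 151 195 218 221 221 222]
127 [152 141 132 121 127 138 141 142 140 142 140 140 138 139 141 141 141 138
 132 123 151 195 217 221 220 221]
128 [162 152 140 130 133 139 142 140 141 141 138 136 132 136 137 139 141 140
 131 124 150 192 215 220 220 220]
129 [188 181 169 151 153 151 144 142 139 138 135 129 126 129 135 137 139 140
 134 129 150 185 204 211 215 218]
130 [207 205 191 172 173 165 147 138 136 133 128 122 119 121 128 131 134 141
 144 141 156 172 180 188 205 214]
131 [203 207 198 182 180 170 147 134 132 128 123 118 115 118 122 125 130 143
 157 162 169 162 149 163 188 202]
132 [192 197 192 176 175 165 142 132 134 129 127 124 124 126 125 127 132 147
 165 171 175 157 135 148 178 191]
```

apply_moves([
  {"dx": 8.0,"dy": -5.4,"dz": 2.5,"yaw": 0},
  {"dx": 8.0,"dy": -5.4,"dz": 4.5,"yaw": 0},
  {"dx": 8.0,"dy": -5.4,"dz": 6.7,"yaw": 0},
  {"dx": 8.0,"dy": -5.4,"dz": 6.7,"yaw": 0},
  {"dx": 8.0,"dy": -5.4,"dz": 6.7,"yaw": 0},
])

```text
time: 7.87
eef_pos: [0.5583, 0.1338, 0.0721]
orientation: [0.0, 1.0, 0.012, -0.002]
ft_force: [-1.2, 0.0, 0.6]
opening: 0.0002
finger_force: 0.0
```

```bash
python3 -c "
from h import *
print(shift([.5535,.1316,.0633]),tool()[0])"
```

```text
[-0.48  0.21  0.88] [0.5582941  0.13380068 0.07207993]
```

apply_moves([
  {"dx": -0.4,"dy": 0.2,"dz": 0.4,"yaw": 0},
  {"dx": -0.4,"dy": 0.2,"dz": 0.8,"yaw": 0},
  {"dx": -0.4,"dy": 0.2,"dz": 0.8,"yaw": 0},
])

```text
time: 8.12
eef_pos: [0.5541, 0.1305, 0.0668]
orientation: [-0.0, 1.0, 0.011, 0.0]
ft_force: [-0.8, -0.6, -0.4]
opening: -0.0003
finger_force: 0.0
```

apply_moves([
  {"dx": 0,"dy": 0,"dz": 0.7,"yaw": 0},
  {"dx": 0,"dy": 0,"dz": 1.1,"yaw": 0},
  {"dx": 0,"dy": 0,"dz": 1.1,"yaw": 0},
  {"dx": 0.6,"dy": 0,"dz": 1.1,"yaw": 0},
  {"dx": 1.3,"dy": 0,"dz": 1.1,"yaw": 0},
])

```text
time: 8.53
eef_pos: [0.5679, 0.1311, 0.0574]
orientation: [0.0, 1.0, 0.011, 0.001]
ft_force: [-3.5, -4.0, 36.0]
opening: -0.0002
finger_force: 17.3
```

apply_moves([
  {"dx": 0.6,"dy": 0,"dz": 0,"yaw": 0},
  {"dx": 1.2,"dy": 0,"dz": 0,"yaw": 0},
  {"dx": 1.6,"dy": 0,"dz": 0,"yaw": 0},
  {"dx": 1.6,"dy": 0,"dz": 0,"yaw": 0},
  {"dx": 1.6,"dy": 0,"dz": -0.8,"yaw": 0},
])

```text
time: 8.95
eef_pos: [0.5837, 0.1314, 0.0627]
orientation: [0.0, 1.0, 0.011, -0.0]
ft_force: [-0.2, 0.5, -0.3]
opening: -0.0001
finger_force: 0.0
```

apply_moves([
  {"dx": -1,"dy": 0.5,"dz": -4,"yaw": 0},
  {"dx": -10.5,"dy": 5.4,"dz": -7.7,"yaw": 0},
  {"dx": -10.5,"dy": 5.4,"dz": -7.7,"yaw": 0},
  {"dx": -10.5,"dy": 5.4,"dz": -7.7,"yaw": 0},
  {"dx": -10.5,"dy": 5.4,"dz": -7.7,"yaw": 0},
])

```text
time: 9.37
eef_pos: [0.4751, 0.0737, 0.1419]
orientation: [0.0, 1.0, 0.011, -0.001]
ft_force: [1.3, 1.2, 0.1]
opening: 0.0002
finger_force: 0.0
```

```bash
python3 look.py w8 .075; python3 - <<'E'
from h import *
c=np.load("w8.npy",allow_pickle=True).item();b=cv2.imread("pics/w8.png")
u,v=proj("",[.534,.077,.047],c).astype(int);print(u,v)
g=b.astype(float).sum(2)/3
for r in range(v-12,v+6): print(r,g[r,u-22:u+24].round().astype(int).tolist())
print("sat");h=cv2.cvtColor(b,cv2.COLOR_BGR2HSV)
for r in range(v,v+12): print(r,h[r,u-12:u+14,1].tolist())
E
```

```text
9.4167 [0.4751 0.0737 0.1419]
[(63, array([0.5796, 0.0717])), (63, array([0.5715, 0.0816])), (30, array([0.5671, 0.0982]))]
277 125
113 [214, 213, 213, 208, 189, 156, 132, 127, 131, 135, 137, 137, 140, 138, 139, 138, 137, 135, 134, 135, 137, 137, 136, 135, 134, 136, 137, 138, 138, 137, 138, 137, 136, 135, 136, 137, 138, 140, 141, 141, 142, 136, 132, 133, 136, 139]
114 [215, 215, 215, 210, 190, 159, 132, 128, 130, 132, 136, 135, 138, 137, 137, 136, 136, 134, 135, 136, 135, 135, 135, 134, 137, 135, 138, 137, 138, 138, 138, 136, 135, 134, 135, 135, 137, 137, 141, 142, 139, 135, 131, 132, 137, 145]
115 [216, 218, 218, 212, 191, 161, 136, 127, 127, 127, 131, 134, 133, 134, 135, 134, 133, 135, 133, 133, 133, 132, 133, 133, 133, 135, 134, 135, 136, 136, 134, 134, 133, 132, 132, 133, 133, 135, 136, 136, 136, 133, 131, 134, 140, 155]
116 [218, 218, 218, 215, 197, 169, 149, 138, 133, 126, 127, 127, 128, 129, 130, 131, 133, 135, 134, 134, 135, 135, 134, 132, 134, 134, 135, 134, 135, 134, 134, 133, 132, 130, 127, 128, 129, 128, 132, 132, 130, 130, 133, 138, 143, 165]
117 [218, 218, 219, 216, 205
[... 3953 characters left out ...]
, 16, 23, 35, 60, 89, 117, 132, 137, 125, 98, 62, 32, 19, 15, 17, 18, 20, 20, 18]
132 [17, 17, 16, 17, 18, 20, 18, 22, 45, 78, 104, 125, 138, 139, 143, 140, 131, 102, 61, 32, 22, 17, 17, 20, 21, 19]
133 [17, 17, 22, 26, 34, 33, 39, 51, 88, 118, 134, 141, 145, 146, 144, 147, 146, 135, 103, 63, 42, 33, 34, 38, 37, 22]
134 [15, 20, 33, 50, 75, 90, 95, 104, 126, 140, 145, 148, 147, 150, 149, 147, 147, 146, 133, 108, 93, 85, 85, 89, 75, 37]
135 [17, 24, 46, 87, 121, 138, 139, 142, 146, 147, 146, 147, 147, 146, 146, 145, 146, 146, 142, 138, 135, 132, 132, 132, 109, 54]
136 [18, 27, 61, 109, 138, 146, 145, 146, 146, 146, 146, 145, 145, 146, 144, 144, 144, 147, 143, 144, 143, 144, 146, 144, 122, 67]
```

The index tip is now opposite the rider (about column 279 against 278.6). Next I go behind the batten's free end.

apply_moves([
  {"dx": 9.7,"dy": 25.6,"dz": 0,"yaw": 0},
  {"dx": 9.7,"dy": 25.6,"dz": 0,"yaw": 0},
  {"dx": 9.7,"dy": 25.6,"dz": 0,"yaw": 0},
  {"dx": 9.7,"dy": 25.6,"dz": 0,"yaw": 0},
  {"dx": 9.7,"dy": 25.6,"dz": 0,"yaw": 0},
])

```text
time: 9.83
eef_pos: [0.5593, -0.1197, 0.1402]
orientation: [-0.0, 1.0, 0.012, 0.0]
ft_force: [1.0, 0.1, 0.2]
opening: -0.0001
finger_force: 0.0
```

```bash
python3 -c "
from h import *
print(shift([.5775,-.183,.10]),tool())"
```

```text
[1.67 6.37 4.02] (array([ 0.55932469, -0.11973015,  0.14021978]), array([[ 9.99735104e-01,  2.30101424e-02,  5.05290001e-04],
       [ 2.30101356e-02, -9.99735232e-01,  1.93443602e-05],
       [ 5.05601332e-04, -7.71244455e-06, -9.99999872e-01]]))
```

apply_moves([
  {"dx": 1.6,"dy": 6.2,"dz": 1,"yaw": 0},
  {"dx": 1.6,"dy": 6.2,"dz": 2,"yaw": 0},
  {"dx": 1.6,"dy": 6.2,"dz": 2,"yaw": 0},
  {"dx": 1.6,"dy": 6.2,"dz": 2,"yaw": 0},
])

```text
time: 10.17
eef_pos: [0.5758, -0.1804, 0.1192]
orientation: [-0.0, 1.0, 0.01, -0.001]
ft_force: [0.6, 0.9, 0.9]
opening: -0.0005
finger_force: 0.0
```

```bash
cat > wp.py <<'E'
from h import *
import sys
im=vision.get_image("top");cv2.imwrite(f"pics/{sys.argv[1]}.png",im)
print(shift([.5775,-.183,.029]),tool()[0].round(4))
c=vision.camera_info("wrist");w=vision.get_image("wrist");cv2.imwrite(f"pics/{sys.argv[1]}w.png",w)
g=cv2.GaussianBlur(cv2.cvtColor(w,cv2.COLOR_BGR2GRAY),(3,3),0).astype(int)
# horizontal scan along the batten's axis top: print steps
for x in(.585,.575,.565):
    ys=np.arange(-.19,.08,.002)
    px=[proj("",[x,y,.052],c).astype(int) for y in ys]
    v=[int(g[p[1],p[0]]) if 0<=p[0]<560 and 0<=p[1]<420 else -1 for p in px]
    print(x,[(round(float(ys[i]),3),v[i],v[i+1]) for i in range(len(v)-1) if min(v[i],v[i+1])>=0 and abs(v[i]-v[i+1])>14])
E
python3 wp.py a1
```

```text
[0.18 0.38 9.07] [ 0.5757 -0.1793  0.1197]
0.585 [(-0.164, 183, 148), (-0.162, 148, 214), (-0.154, 216, 135), (-0.152, 135, 50), (-0.148, 64, 98), (-0.13, 101, 136), (-0.128, 136, 166), (-0.126, 166, 190)]
0.575 [(-0.164, 180, 156), (-0.162, 156, 218), (-0.16, 218, 166), (-0.158, 166, 141), (-0.154, 141, 115), (-0.152, 115, 50), (-0.148, 61, 91), (-0.124, 83, 117), (-0.122, 117, 188)]
0.565 [(-0.164, 179, 153), (-0.162, 153, 211), (-0.16, 211, 150), (-0.158, 150, 122), (-0.152, 111, 80), (-0.15, 80, 98), (-0.148, 98, 115), (-0.146, 115, 94), (-0.132, 91, 106), (-0.13, 106, 133), (-0.128, 133, 178), (-0.126, 178, 198)]
```

apply_moves([
  {"dx": 0.2,"dy": 0.4,"dz": 3.5,"yaw": 0},
  {"dx": 0.2,"dy": 0.4,"dz": 6.5,"yaw": 0},
  {"dx": 0.2,"dy": 0.4,"dz": 9.0,"yaw": 0},
  {"dx": 0.2,"dy": 0.4,"dz": 9.0,"yaw": 0},
  {"dx": 0.2,"dy": 0.4,"dz": 9.0,"yaw": 0},
])

```text
time: 10.68
eef_pos: [0.5773, -0.1821, 0.0302]
orientation: [-0.0, 1.0, 0.012, -0.001]
ft_force: [0.1, 0.1, 1.2]
opening: -0.0002
finger_force: 0.0
```

apply_moves([
  {"dx": 0,"dy": -0.5,"dz": 0,"yaw": 0},
  {"dx": 0,"dy": -1,"dz": 0,"yaw": 0},
  {"dx": 0,"dy": -1.5,"dz": 0,"yaw": 0},
  {"dx": 0,"dy": -2,"dz": 0,"yaw": 0},
  {"dx": 0,"dy": -2.5,"dz": 0,"yaw": 0},
])

```text
time: 11.1
eef_pos: [0.5775, -0.1578, 0.0311]
orientation: [0.0, 1.0, 0.012, 0.001]
ft_force: [-0.2, -1.5, 0.5]
opening: -0.0001
finger_force: 0.7
```

apply_moves([
  {"dx": 0,"dy": -0.4,"dz": 0,"yaw": 0},
  {"dx": 0,"dy": -0.8,"dz": 0,"yaw": 0},
  {"dx": 0,"dy": -1.2,"dz": 0,"yaw": 0},
  {"dx": 0,"dy": -1.6,"dz": 0,"yaw": 0},
  {"dx": 0,"dy": -2.0,"dz": 0,"yaw": 0},
])

```text
time: 11.52
eef_pos: [0.5767, -0.1381, 0.0302]
orientation: [0.0, 1.0, 0.011, 0.0]
ft_force: [-0.1, -1.9, 0.9]
opening: 0.0001
finger_force: 0.8
```

apply_moves([
  {"dx": 0,"dy": -0.4,"dz": 0,"yaw": 0},
  {"dx": 0,"dy": -0.8,"dz": 0,"yaw": 0},
  {"dx": 0,"dy": -1.2,"dz": 0,"yaw": 0},
  {"dx": 0,"dy": -1.6,"dz": 0,"yaw": 0},
  {"dx": 0,"dy": -2.0,"dz": 0,"yaw": 0},
])

```text
time: 11.93
eef_pos: [0.5762, -0.118, 0.0302]
orientation: [-0.0, 1.0, 0.011, -0.0]
ft_force: [0.0, -2.1, 2.0]
opening: -0.0001
finger_force: 0.8
```

```bash
python3 - <<'E'
from h import *
im=vision.get_image("top");cv2.imwrite("pics/t2.png",im);print(tool()[0].round(4))
g=cv2.cvtColor(im,cv2.COLOR_BGR2GRAY)
ci=vision.camera_info("top")
for x in(.58,.565):
  u,v=proj("top",[x,.03,.052],ci);r=int(round(v));print(r,[(k,int(g[r,k])) for k in range(225,275)])
  print(ray("top",(240,r),.052),ray("top",(250,r),.052))
E
```

```text
[ 0.576  -0.1173  0.0302]
206 [(225, 157), (226, 153), (227, 149), (228, 151), (229, 154), (230, 107), (231, 59), (232, 62), (233, 76), (234, 171), (235, 122), (236, 184), (237, 114), (238, 158), (239, 167), (240, 56), (241, 189), (242, 185), (243, 181), (244, 180), (245, 182), (246, 142), (247, 160), (248, 157), (249, 157), (250, 159), (251, 155), (252, 155), (253, 153), (254, 157), (255, 154), (256, 156), (257, 155), (258, 158), (259, 151), (260, 155), (261, 158), (262, 158), (263, 163), (264, 164), (265, 154), (266, 154), (267, 158), (268, 162), (269, 165), (270, 166), (271, 166), (272, 161), (273, 164), (274, 167)]
[0.58014292 0.05589412 0.052     ] [0.58065504 0.0375788  0.052     ]
215 [(225, 159), (226, 155), (227, 154), (228, 152), (229, 155), (230, 156), (231, 156), (232, 155), (233, 161), (234, 167), (235, 139), (236, 174), (237, 83), (238, 164), (239, 166), (240, 41), (241, 180), (242, 175), (243, 174), (244, 176), (245, 172), (246, 143), (247, 163), (248, 158), (249, 154), (250, 154), (251, 154), (252, 156), (253, 155), (254, 158), (255, 157), (256, 158), (257, 159), (258, 160), (259, 157), (260, 156), (261, 158), (262, 160), (263, 159), (264, 158), (265, 158), (266, 164), (267, 162), (268, 160), (269, 158), (270, 153), (271, 156), (272, 163), (273, 159), (274, 158)]
[0.56352794 0.05528245 0.052     ] [0.56403398 0.03701612 0.052     ]
```

apply_moves([
  {"dx": 0,"dy": -0.3,"dz": 0,"yaw": 0},
  {"dx": 0,"dy": -0.5,"dz": 0,"yaw": 0},
  {"dx": 0,"dy": -0.7,"dz": 0,"yaw": 0},
  {"dx": 0,"dy": -0.8,"dz": 0,"yaw": 0},
  {"dx": 0,"dy": -0.8,"dz": 0,"yaw": 0},
])

```text
time: 12.4
eef_pos: [0.5759, -0.1102, 0.0302]
orientation: [-0.0, 1.0, 0.011, -0.0]
ft_force: [-0.4, 0.7, -1.0]
opening: -0.0002
finger_force: 0.0
```

apply_moves([
  {"dx": 0,"dy": -0.05,"dz": 0,"yaw": 0},
  {"dx": 0,"dy": -0.1,"dz": 0,"yaw": 0},
  {"dx": 0,"dy": -0.1,"dz": 0,"yaw": 0},
])

```text
time: 12.65
eef_pos: [0.576, -0.1094, 0.0302]
orientation: [-0.0, 1.0, 0.011, -0.0]
ft_force: [0.1, 0.7, 1.0]
opening: 0.0001
finger_force: 0.0
```

apply_moves([
  {"dx": 0,"dy": -0.05,"dz": 0,"yaw": 0},
  {"dx": 0,"dy": -0.1,"dz": 0,"yaw": 0},
  {"dx": 0,"dy": -0.15,"dz": 0,"yaw": 0},
  {"dx": 0,"dy": -0.15,"dz": 0,"yaw": 0},
])

```text
time: 12.98
eef_pos: [0.5759, -0.1078, 0.0302]
orientation: [-0.0, 1.0, 0.011, -0.0]
ft_force: [-0.5, -1.1, 0.5]
opening: -0.0001
finger_force: 0.0
```

```bash
cat > gap.py <<'E'
from h import *
im=vision.get_image("top");print(tool()[0].round(4))
g=cv2.cvtColor(im,cv2.COLOR_BGR2GRAY)
for r in(202,206,211,215): print(r,g[r,232:256].tolist())
E
python3 gap.py
```

```text
[ 0.576  -0.1078  0.0302]
202 [177, 182, 176, 178, 180, 130, 166, 166, 102, 180, 173, 168, 169, 165, 165, 163, 164, 164, 166, 162, 170, 168, 162, 163]
206 [66, 80, 172, 126, 186, 117, 157, 168, 70, 170, 160, 161, 158, 158, 158, 156, 157, 156, 155, 157, 160, 156, 156, 161]
211 [156, 164, 169, 106, 184, 93, 166, 167, 75, 176, 166, 160, 156, 155, 155, 159, 157, 161, 152, 166, 165, 165, 163, 164]
215 [154, 166, 169, 141, 175, 84, 165, 167, 60, 174, 160, 156, 153, 159, 157, 155, 157, 161, 160, 160, 161, 159, 158, 159]
```

apply_moves([
  {"dx": 0,"dy": -0.05,"dz": 0,"yaw": 0},
  {"dx": 0,"dy": -0.1,"dz": 0,"yaw": 0},
  {"dx": 0,"dy": -0.1,"dz": 0,"yaw": 0},
])

```text
time: 13.28
eef_pos: [0.5759, -0.1068, 0.0302]
orientation: [0.0, 1.0, 0.011, 0.0]
ft_force: [0.6, -1.0, 0.1]
opening: -0.0001
finger_force: 0.2
```

apply_moves([
  {"dx": 0,"dy": -0.05,"dz": 0,"yaw": 0},
  {"dx": 0,"dy": -0.1,"dz": 0,"yaw": 0},
  {"dx": 0,"dy": -0.1,"dz": 0,"yaw": 0},
])

```text
time: 13.53
eef_pos: [0.5762, -0.1066, 0.0304]
orientation: [0.001, 1.0, 0.012, 0.0]
ft_force: [-1.6, -6.1, -0.4]
opening: 0.0001
finger_force: 3.8
```

The wood is seated against the stop at about 6 N. I'll back away and check.

apply_moves([
  {"dx": 0,"dy": 0.3,"dz": 0,"yaw": 0},
  {"dx": 0,"dy": 1.5,"dz": 0,"yaw": 0},
  {"dx": 0,"dy": 4,"dz": 0,"yaw": 0},
  {"dx": 0,"dy": 6,"dz": -2,"yaw": 0},
  {"dx": 0,"dy": 6,"dz": -6,"yaw": 0},
])

```text
time: 13.95
eef_pos: [0.5753, -0.1689, 0.0874]
orientation: [-0.001, 1.0, 0.01, -0.003]
ft_force: [0.2, -0.7, -0.1]
opening: -0.0001
finger_force: 0.0
```

apply_moves([
  {"dx": -5,"dy": -2,"dz": -5,"yaw": 0},
  {"dx": -10,"dy": -10,"dz": -6,"yaw": 0},
  {"dx": -10,"dy": -20,"dz": -6,"yaw": 0},
  {"dx": -10,"dy": -20,"dz": -6,"yaw": 0},
  {"dx": -10,"dy": -20,"dz": -6,"yaw": 0},
])

```text
time: 14.37
eef_pos: [0.4842, -0.0059, 0.1458]
orientation: [-0.0, 1.0, 0.011, 0.0]
ft_force: [1.0, 0.9, -0.6]
opening: 0.0003
finger_force: 0.0
```

```bash
python3 gap.py; python3 look.py w9 .0745; python3 - <<'E'
from h import *
c=np.load("w9.npy",allow_pickle=True).item();b=cv2.imread("pics/w9.png")
h=cv2.cvtColor(b,cv2.COLOR_BGR2HSV)
# rider centre and tip by colour
u,v=proj("",[.525,.077,.047],c).astype(int);w=h[v-40:v+40,u-40:u+40]
m=cv2.inRange(w,(10,100,60),(24,255,240));g=b[...].astype(float).mean(2)
print("rider px",u,v)
# batten side dark gap: scan across x at several y for fence gap
for y in(.04,0.,-.04,-.09):
    xs=np.arange(.535,.61,.001);vals=[]
    for x in xs:
        p=proj("",[x,y,.050],c).round().astype(int); vals.append(int(g[p[1],p[0]]) if 0<=p[0]<560 and 0<=p[1]<420 else -1)
    print(y,vals)
E
```

```text
[0.4812 0.     0.1462]
202 [132, 130, 131, 130, 129, 131, 129, 130, 129, 130, 127, 129, 125, 127, 127, 126, 127, 126, 125, 125, 126, 126, 125, 125]
206 [140, 139, 140, 137, 138, 136, 138, 137, 136, 139, 137, 138, 134, 136, 135, 134, 132, 134, 131, 133, 131, 132, 131, 130]
211 [150, 148, 147, 147, 146, 147, 145, 148, 145, 146, 144, 146, 143, 145, 144, 143, 143, 142, 145, 141, 143, 142, 141, 141]
215 [147, 147, 145, 141, 157, 155, 157, 156, 158, 158, 157, 157, 157, 154, 156, 154, 152, 154, 151, 150, 150, 149, 149, 150]
14.4667 [0.4812 0.     0.1462]
[(44, array([0.5797, 0.0716])), (41, array([0.5714, 0.0815]))]
rider px 162 146
0.04 [186, 192, 197, 198, 198, 198, 197, 193, 197, 197, 193, 188, 186, 178, 139, 173, 185, 191, 196, 196, 201, 198, 198, 200, 192, 185, 186, 188, 188, 187, 185, 182, 178, 168, 124, 116, 117, 118, 118, 118, 118, 119, 118, 115, 115, 114, 112, 113, 113, 113, 114, 114, 116, 119, 121, 117, 119, 120, 118, 117, 125, 135, 136, 134, 135, 133, 135, 135, 137, 133, 130, 124, 122, 121, 120]
0.0 [197, 198, 197, 199, 189, 164, 124, 122, 122, 122, 123, 123, 125, 128, 126, 107, 
[... 336 characters left out ...]
 193, 189, 188, 188, 187, 190, 194, 188, 169, 134, 176, 188, 191, 195, 194, 191, 193, 196, 197, 193, 190, 191, 191, 191, 190, 196, 195, 194, 189, 191, 191, 187, 177, 128, 122, 117, 115, 115, 118, 118, 120, 121, 119, 119, 113, 112, 114, 115, 116, 114, 113, 115, 114, 114, 113, 132, 134, 133, 130, 130, 131, 134, 135, 132, 129, 124, 122, 121]
-0.09 [193, 192, 196, 195, 195, 193, 193, 193, 191, 189, 189, 187, 185, 189, 192, 174, 147, 128, 159, 161, 163, 165, 167, 177, 185, 179, 169, 135, 101, 76, 74, 75, 77, 82, 82, 86, 85, 87, 86, 88, 88, 85, 81, 83, 80, 81, 77, 74, 70, 71, 94, 131, 165, 184, 186, 184, 178, 176, 175, 176, 178, 172, 155, 199, 203, 202, 200, 199, 200, 201, 201, 202, 201, 201, 199]
```

```bash
python3 - <<'E'
from h import *
c=np.load("w9.npy",allow_pickle=True).item();g=cv2.imread("pics/w9.png").astype(float).mean(2)
for x in(.56,.563,.587):
    u0=proj("",[x,.075,.042],c);u1=proj("",[x,.04,.052],c);r=int(round(u0[1]));
    print(x,r,int(u0[0]),g[r,int(u0[0]):int(u1[0])+1].astype(int).tolist())
    print([(k,float(ray("",(k,r),.052,c)[1].round(4)),float(ray("",(k,r),.042,c)[1].round(4))) for k in range(int(u0[0]),int(u1[0])+1,5)])
E
```

```text
0.56 89 164 [191, 192, 189, 185, 185, 187, 188, 190, 193, 196, 196, 197, 184, 159, 128, 134, 168, 197, 210, 209, 195, 175, 154, 155, 177, 190, 189, 179, 175, 181, 188, 192, 195, 197, 196, 194, 192, 189, 192, 192, 192, 191, 191, 189, 190, 190, 189, 191, 192, 190, 188, 185, 185, 186]
[(164, 0.0722, 0.0752), (169, 0.0692, 0.0721), (174, 0.0662, 0.0689), (179, 0.0632, 0.0658), (184, 0.0602, 0.0627), (189, 0.0572, 0.0596), (194, 0.0542, 0.0565), (199, 0.0512, 0.0533), (204, 0.0482, 0.0502), (209, 0.0452, 0.0471), (214, 0.0422, 0.044)]
0.563 84 164 [192, 189, 188, 186, 186, 186, 188, 192, 196, 196, 197, 192, 174, 142, 124, 144, 182, 205, 211, 204, 190, 168, 148, 160, 183, 191, 187, 172, 173, 182, 187, 189, 187, 185, 187, 186, 184, 182, 178, 179, 180, 182, 184, 187, 188, 187, 184, 184, 184, 183, 181, 185, 186, 188]
[(164, 0.072, 0.075), (169, 0.069, 0.0719), (174, 0.066, 0.0688), (179, 0.0631, 0.0657), (184, 0.0601, 0.0626), (189, 0.0571, 0.0594), (194, 0.0541, 0.0563), (199, 0.0511, 0.0532), (204, 0.0481, 0.0501), (209, 0.0452, 0.047), (214, 0.0422, 0.0439)]
0.587 42 161 [207, 207, 209, 208, 206, 204, 204, 203, 203, 204, 204, 209, 210, 210, 208, 211, 211, 211, 211, 209, 197, 179, 154, 146, 164, 181, 181, 164, 137, 122, 121, 122, 122, 120, 120, 119, 118, 119, 119, 120, 120, 119, 116, 117, 117, 115, 116, 116, 119, 116, 114, 114, 116, 117, 117, 117]
[(161, 0.0722, 0.0752), (166, 0.0693, 0.0722), (171, 0.0664, 0.0692), (176, 0.0636, 0.0662), (181, 0.0607, 0.0632), (186, 0.0578, 0.0601), (191, 0.0549, 0.0571), (196, 0.052, 0.0541), (201, 0.0491, 0.0511), (206, 0.0462, 0.0481), (211, 0.0433, 0.045), (216, 0.0404, 0.042)]
```

```bash
python3 -c "
from h import *
print(workorder.sign_off())"
```

```text
the job is handed in; nothing more can be done
None
```

The job is handed in at about 14.5 s of the 67 s. The stop was set by the wheel only, with its index within about 0.5 mm of the rider by the camera, and the batten was pushed against it (about 6 N at contact) and lies along the fence; sign-off gave no verdict.

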